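Pack up a bar level between pad and stand

ROBOT

A 6-joint arm with a two-finger parallel gripper is mounted at the origin on the work surface. World frame = base frame: x ahead of the robot, y to its left, z up, the work surface at z = 0. Lengths are in mm, angles in rad, forces in N, time in s.
With the tool pointing down it reaches from about 300 to 775 mm from the base axis. Payload 14.6 kg.
Tool frame: the origin (TCP) lies at the very end of the fingers, on their centre line; the grasp point (between the pads) lies 19 mm behind it; z points along the fingers, y is the line along which they close (so a half turn about z gives the same grasp; the last joint's range is limited). The gripper opens to 94 mm and grips with 3 to 60 N. Pads are 16 mm wide; open, the fingers measure 119 mm over their backs; the gripper's body (75 mm by 177 mm) begins 78 mm behind the grasp point.
Start: joints at [1.088, 0.3, 1.521, -0, 1.321, -0.067], TCP at [222.153, 503.127, 205.446] pointing down, gripper open.
Joint ranges: [-3.03, 3.03], [-0.79, 2.21], [0.23, 2.52], [-1.04, 4.18], [0, 3.07], [-2.55, 2.55]. Speed limits (rad/s): [2.22, 2.22, 2.57, 3.14, 3.14, 3.14].

INTERFACE

Orientations are given as [roll, pitch, yaw] about the fixed x, y, z axes, in that order (R = Rz(yaw) Ry(pitch) Rx(roll)).
In Python, from cell import manip gives the robot as it stands.
- The arm moves only by the tool servo_tool, never from a script. Its argument "rows" is a list of rows, each a list of 7 numbers: the turn, a rotation vector about the world's x, y, z in degrees, then the shift along the world's x, y, z in mm, then the closure, from 0 (fully open) to 1 (shut). In form: [[rx, ry, rz, dx, dy, dz, fingers], ...]. A call has 1 to 20 rows; each row shifts and turns the commanded pose from where the row before left it; what a row does not reach is not made up. A row lasts 1/8 s, in which the tool goes at most 62.5 mm and 10.7 degrees, less where a joint would pass 70% of its speed; a pose out of reach is approached as far as the arm can. A call with a gripper value outside its range is refused whole. The fingers move at their own pace and stop on an object; "grip_force" is the grip in N (left out, the last holds). Time passes only in rows, so rows that do not move let the fingers close. It gives the time, the measured TCP pose, the force, the opening and the grip force at its end, in the units of the state.
- manip.read_state(): the state, without advancing time (a new reading comes with each control period).
- manip.camera(name): name is "scene" or "top" or "wrist"; returns the picture (400x640x3 uint8, red, green, blue); there is no depth.
- manip.camera_info(name): a dict with "fx", "fy", "cx", "cy" (pixels), "position" and "rotation" of the camera in the world; the wrist camera has in their place "T_tool_cam" (4x4, takes a point from camera to tool coordinates, whose origin is the TCP and whose axes are the flange's). Camera axes: x right, y down, z forward; pixel columns grow to the right and rows downward; lengths in mm; the calibration is good to about 2 mm. A picture is of the moment at which its call begins: read the wrist's pose just before it. camera_info takes no time and is no camera call.
- manip.sign_off(): hands the job in; it is judged then, once.
The state is a dict: "clock": time; "joints": joint angles; "qd": joint speeds; "effort": joint torques, N m; "eef_pos": TCP position; "eef_rot": TCP orientation; "wrist_force": force on the tool from outside, world axes, zero at the start; "moment": the same for the moment, N m; "finger_gap": finger opening in mm; "finger_force": force on a finger pad.
Only numpy, scipy, OpenCV 4.12 (cv2) and the standard library are available. Lean on these libraries where they do the work, as an engineer would, in place of code of your own. Each camera call takes 0.05 s, during which the arm holds its last target. There are 200 camera calls.

TASK

Out of the four packing blocks on the mat, pick the one whose thickness brings the red pad up to the height of the stand at the other end of the yellow strip, and stack it on the pad squarely, edges flush. Once it is down and let go, lay the green bar along the strip, centred over it, so that it rests level on that block and the stand. Leave the other blocks and everything else on the bench where they are.

Things in the scene. Friction and masses are not known exactly. Their poses are not given: they have to be found in the camera images.
- rest: Yellow painted strip on the bench, 310 x 70 mm, flat, with a fixed red pad on its one end. Origin: centre of the strip on the bench (z = 0); z up. Own y runs along the strip, from the pad (centre at y = -100 mm) to the stand (centre at y = +100 mm). The pad is 50 (own x) x 70 (own y) x 20 mm high: the same outline as a packing block, so a block lies on it with its long side along the strip.
- pad_top (a point): Centre of the red pad's top face, 20 mm above the bench; axes as the strip's.
- stand_spot (a point): Point on the bench at the strip's other end where the stand in use is; axes as the strip's.
- stand32: One of three look-alike dark steel stands, round, fixed to the bench, 32 mm from bench to its flat top; foot 54 mm and head 48 mm across. Origin: centre of the underside, on the bench. One of the three, differing each time, stands at the end of the yellow strip; the other two are spares at the back.
- stand42: One of three look-alike dark steel stands, round, fixed to the bench, 42 mm from bench to its flat top; foot 54 mm and head 48 mm across. Origin: centre of the underside, on the bench. One of the three, differing each time, stands at the end of the yellow strip; the other two are spares at the back.
- stand52: One of three look-alike dark steel stands, round, fixed to the bench, 52 mm from bench to its flat top; foot 54 mm and head 48 mm across. Origin: centre of the underside, on the bench. One of the three, differing each time, stands at the end of the yellow strip; the other two are spares at the back.
- mat: Black rubber mat on the bench, fixed, 260 (own x) x 260 (own y) x 3 mm; the packing blocks lie on it. Origin: centre of the underside.
- block12: One of four look-alike bare aluminium packing blocks lying flat on the black mat, 70 (own x) x 50 (own y) x 12 mm thick (own z, up). Origin: centre of the underside. 114 g, about.
- block22: One of four look-alike bare aluminium packing blocks lying flat on the black mat, 70 (own x) x 50 (own y) x 22 mm thick (own z, up). Origin: centre of the underside. 209 g, about.
- block32: One of four look-alike bare aluminium packing blocks lying flat on the black mat, 70 (own x) x 50 (own y) x 32 mm thick (own z, up). Origin: centre of the underside. 304 g, about.
- block42: One of four look-alike bare aluminium packing blocks lying flat on the black mat, 70 (own x) x 50 (own y) x 42 mm thick (own z, up). Origin: centre of the underside. 399 g, about.
- bar: Green flat bar lying flat on the bench, 280 (own x) x 40 (own y) x 14 mm thick (own z, up), about 400 g. Origin: centre of the underside.
- glue: Bystander: small red glue bottle, 26 mm across, 85 mm tall, upright on the mat among the blocks.
- nut1: Bystander: brass nut, 30 mm across, 12 mm high, on the mat among the blocks.
- nut2: Bystander: brass nut, 30 mm across, 12 mm high, on the yellow strip between pad and stand; it stays there under the bar.
- spray: Bystander: blue spray can, 52 mm across, 160 mm tall, upright, robot's side of the strip.
- driver: Bystander: screwdriver lying on the table to the right of the mat.
- tape: Bystander: roll of yellow tape, 90 mm across, 25 mm high, at the back.
- spanner: Bystander: steel wrench lying between the spray can and the grinder on the left.
- jar: Bystander: glass jar with steel lid, 64 mm across, 65 mm tall, at the back right.
Not all that is in view belongs to the job. Leave any pink or turquoise look-alike of the block22 alone.

How it is judged:
By the outcome, as a careful person would: the job done as asked, in the order asked, and still so for the second after the job is handed in, with the robot touching nothing.
It also fails if it takes over 54 s, if anything falls off the work surface, if the arm or the gripper's body presses on something with over 40 N, if the wrist force passes 120 N, or if a joint passes its speed limit or range.

## Working session

There is one attempt and no reset: what is moved stays moved. The work goes in short steps, Python scripts to look and compute and a tool call to move; the robot and the scene stay as the last step left them, time stands still between calls to the robot, and variables do not carry over. Pictures are saved under pics/ and viewed, at most 14 in all, crops included, and the job is handed in when it is done.

Besides the shell and the picture viewer there is one more tool, called after ">>>" as name(argument=value, ...) on one line, values as JSON. servo_tool: Moves the arm, as the interface text tells. Its arguments: {"type":"object","properties":{"rows":{"type":"array","items":{"type":"array","items":{"type":"number"}}},"grip_force":{"type":"number"}},"required":["rows"]}

```bash
ls; mkdir -p pics
python3 - <<'E'
from cell import manip
import cv2,json
for n in("scene","top"):
    i=manip.camera(n); cv2.imwrite(f"pics/{n}0.png",i[:,:,::-1]); print(n,manip.camera_info(n))
print(manip.camera_info("wrist")); print(manip.read_state())
E
```

```text
pics
scene {'fx': 454.7230612094587, 'fy': 454.7230612094587, 'cx': 320.13503298752175, 'cy': 195.3639426263658, 'position': array([1233.47362919,  268.83177186,  902.58507117]), 'rotation': array([-2.40585482, -0.00800725,  1.98156274])}
top {'fx': 379.25563152144434, 'fy': 379.25563152144434, 'cx': 319.7280685845023, 'cy': 202.07308966393776, 'position': array([ 361.29181865,  -37.05370414, 1304.68753116]), 'rotation': array([-3.01081840e+00, -2.59541762e-03, -1.58323541e+00])}
{'fx': 326.80106119923136, 'fy': 326.80106119923136, 'cx': 321.61714309802926, 'cy': 197.0822020300428, 'T_tool_cam': array([[ 1.10003846e-03, -9.63130431e-01, -2.69032644e-01,
         7.79748538e+01],
       [ 9.99999268e-01,  9.23782440e-04,  7.81744091e-04,
         6.41295648e-01],
       [-5.04393890e-04, -2.69033307e-01,  9.63130742e-01,
        -1.79441906e+02],
       [ 0.00000000e+00,  0.00000000e+00,  0.00000000e+00,
         1.00000000e+00]])}
{'clock': 0.1, 'joints': array([ 1.08838312e+00,  3.00415984e-01,  1.52148319e+00,  2.54999794e-05,
        1.32071649e+00, -6.66021297e-02]), 'qd': array([-0.00110995, -0.00209421,  0.00027597,  0.00072658,  0.00076414,
       -0.00036254]), 'effort': array([ 2.97558021e-03, -5.32644975e+01, -3.53283226e+01,  7.09794788e-02,
        2.35300872e-02, -1.02844751e-04]), 'eef_pos': array([222.05557227, 502.93513172, 204.95797924]), 'eef_rot': array([-3.14057356e+00, -9.27294018e-05,  2.72577521e+00]), 'wrist_force': array([ 0.30926339, -0.32015716, -0.59939604]), 'moment': array([-0.01248946,  0.01068404, -0.00688324]), 'finger_force': 0.0, 'finger_gap': 93.93729402989186}
```

View pics/top0.png

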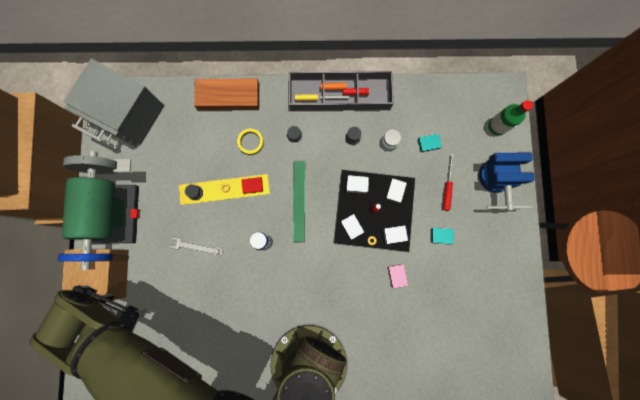

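View pics/scene0.png

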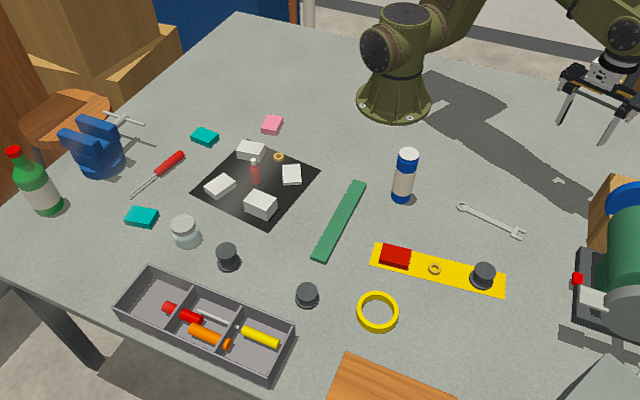

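The top view shows the blocks at about (357,184), (397,190), (352,226) and (396,234). The stand in use is at (193,191), the pad at (252,185), nut2 at (226,188) and the bar at (299,201). Next I'll write helpers and get coarse positions.

```bash
cat > h.py <<'E'
import numpy as np,cv2
from scipy.spatial.transform import Rotation as R
from cell import manip
def cam(n,st=None):
    c=manip.camera_info(n)
    K=np.array([[c['fx'],0,c['cx']],[0,c['fy'],c['cy']],[0,0,1]])
    if n!='wrist': return K,R.from_euler('xyz',c['rotation']).as_matrix(),np.array(c['position'])
    T=np.eye(4);T[:3,:3]=R.from_euler('xyz',st['eef_rot']).as_matrix();T[:3,3]=st['eef_pos']
    T=T@c['T_tool_cam'];return K,T[:3,:3],T[:3,3]
def back(C,uv,z):
    K,Rm,p=C;uv=np.atleast_2d(uv).astype(float)
    d=(Rm@np.linalg.inv(K)@np.c_[uv,np.ones(len(uv))].T).T
    return p+d*((z-p[2])/d[:,2])[:,None]
def proj(C,P):
    K,Rm,p=C;q=(K@Rm.T@(np.atleast_2d(P)-p).T).T;return q[:,:2]/q[:,2:]
def blobs(m,amin=60):
    out=[]
    for c in cv2.findContours(m.astype(np.uint8),cv2.RETR_EXTERNAL,cv2.CHAIN_APPROX_NONE)[0]:
        if cv2.contourArea(c)>amin: out.append(c[:,0,:])
    return out
def shoot(n,name):
    st=manip.read_state();i=manip.camera(n);cv2.imwrite(f"pics/{name}.png",i[:,:,::-1])
    np.savez(f"pics/{name}.npz",K=cam(n,st)[0],R=cam(n,st)[1],p=cam(n,st)[2]);return i,cam(n,st)
def load(name):
    z=np.load(f"pics/{name}.npz");return cv2.imread(f"pics/{name}.png")[:,:,::-1],(z['K'],z['R'],z['p'])
E
python3 - <<'E'
from h import *
C=cam('top');i=cv2.imread('pics/top0.png')[:,:,::-1]
for n,uv,z in [('blkA',(357,184),20),('blkB',(397,190),20),('blkC',(352,226),20),('blkD',(396,234),20),('stand',(193,191),40),('pad',(252,185),20),('bar',(299,201),14),('spray',(259,241),160),('glue',(376,208),85)]:
    print(n,back(C,uv,z).round())
E
```

```text
blkA [[ 591. -171.   20.]]
blkB [[ 569. -308.   20.]]
blkC [[ 447. -151.   20.]]
blkD [[ 418. -299.   20.]]
stand [[570. 385.  40.]]
pad [[592. 189.  20.]]
bar [[536.  29.  14.]]
spray [[396. 142. 160.]]
glue [[ 500. -224.   85.]]
```

>>> servo_tool(rows=[[0,0,3,43,-27,0,0],[0,0,3,43,-27,0,0],[0,0,3,43,-27,0,0],[0,0,3,43,-27,0,0],[0,0,3,43,-27,0,0],[0,0,3,43,-27,0,0],[0,0,3,43,-27,0,0],[0,0,3,43,-27,0,0],[0,0,0,0,0,0,0],[0,0,0,0,0,0,0]])

```text
clock: 1.35
eef_pos: [565.7, 287.3, 205.0]
eef_rot: [-3.141, -0.001, -3.139]
wrist_force: [-0.1, 0.4, -0.6]
finger_gap: 93.9
finger_force: 0.0
```

Run:
```python
from h import *
s=manip.read_state();print(s['clock'],s['eef_pos'],s['eef_rot'],s['joints'])
i,C=shoot('wrist','w1')
```

```text
1.35 [565.71647718 287.25073265 204.96190368] [-3.14132193e+00 -9.72844670e-04 -3.13899465e+00] [ 4.12062230e-01  4.92241215e-01  1.25644350e+00  1.41169474e-04
  1.39390814e+00 -1.16135714e+00]
```

View pics/w1.png

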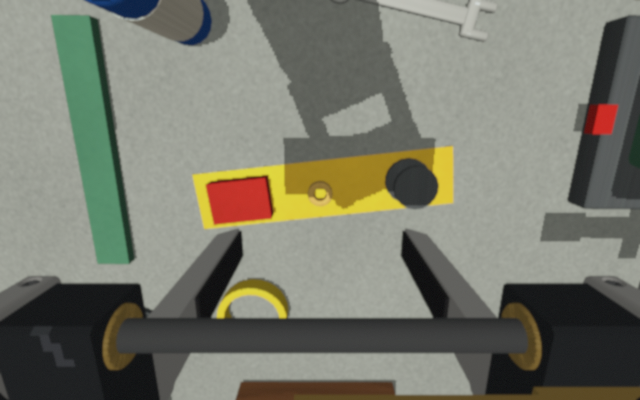

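The strip corners are at about (194,174), (453,147), (454,204) and (205,229), with the pad at (240,200) and the stand head at (414,183). I'll fit the strip, then overlay the three stand heights on the image.

Run:
```python
from h import *
i,C=load('w1');hsv=cv2.cvtColor(i,cv2.COLOR_RGB2HSV);h,s,v=[hsv[:,:,k].astype(int) for k in range(3)]
m=(h>18)&(h<32)&(s>120)&(v>60);m[240:]=0;m[:,:180]=0
b=blobs(m,500); c=max(b,key=len)
w=back(C,c,0)[:,:2]; r=cv2.minAreaRect(w.astype(np.float32));print('strip',r)
red=((h<6)|(h>174))&(s>150);red[240:]=0;red[:,300:]=0
rc=max(blobs(red,200),key=len);print('red@20',cv2.minAreaRect(back(C,rc,20)[:,:2].astype(np.float32)))
box=cv2.boxPoints(r);ctr=np.array(r[0])
# long dir pointing +y
e=[box[1]-box[0],box[2]-box[1]];L=max(e,key=np.linalg.norm);L/=np.linalg.norm(L);L=L*np.sign(L[1])
print('ctr',ctr,'L',L,'ang',np.degrees(np.arctan2(L[1],L[0])))
sp=ctr+100*L;pp=ctr-100*L;print('spot',sp,'pad',pp)
th=np.linspace(0,2*np.pi,200)
pan=[]
for hh in(32,42,52):
    im=i.copy();im=cv2.resize(im[130:240,360:480],None,fx=2.2*1,fy=2.2,interpolation=cv2.INTER_CUBIC)
    for rad,z,col in((24,hh,(0,255,0)),(27,0,(255,0,255))):
        q=proj(C,np.c_[sp[0]+rad*np.cos(th),sp[1]+rad*np.sin(th),0*th+z]);q=(q-[360,130]+.5)*2.2
        cv2.polylines(im,[q.round().astype(np.int32)],True,col,1)
    pan.append(im)
im=np.hstack(pan);cv2.imwrite('pics/st.png',im[:,:,::-1]);print(im.shape)
```

```text
strip ((584.216552734375, 290.3850402832031), (70.0635986328125, 309.7058410644531), 6.512396335601807)
red@20 ((593.3292846679688, 192.9666748046875), (48.841773986816406, 69.16183471679688), 6.440581321716309)
ctr [584.21655273 290.38504028] L [-0.11341802  0.9935474 ] ang 96.51238
spot [572.87475109 389.73977661] pad [595.55835438 191.03030396]
(242, 792, 3)
```

View pics/st.png

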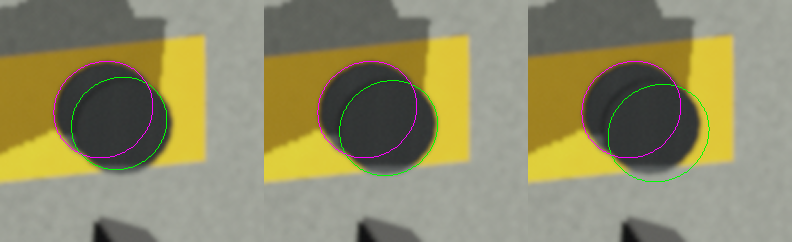

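The 42 mm outline fits the stand, so the block I need is 22 mm thick. Next I'll look at the blocks from above.

>>> servo_tool(rows=[[0,0,0,-2.6,-51,3,0],[0,0,0,-2.6,-51,3,0],[0,0,0,-2.6,-51,3,0],[0,0,0,-2.6,-51,3,0],[0,0,0,-2.6,-51,3,0],[0,0,0,-2.6,-51,3,0],[0,0,0,-2.6,-51,3,0],[0,0,0,-2.6,-51,3,0],[0,0,0,-2.6,-51,3,0],[0,0,0,-2.6,-51,3,0],[0,0,0,0,0,0,0],[0,0,0,0,0,0,0]])

```text
clock: 2.9
eef_pos: [540.2, -221.6, 235.5]
eef_rot: [3.141, 0.0, -3.138]
wrist_force: [-0.5, -0.2, 0.4]
finger_gap: 94.3
finger_force: 0.0
```

Run:
```python
from h import *
s=manip.read_state();print(s['clock'],s['eef_pos'],s['eef_rot'],s['joints'])
i,C=shoot('wrist','w2')
```

```text
2.9 [ 540.23538657 -221.57166314  235.4910817 ] [ 3.14131314e+00  3.61718770e-05 -3.13767593e+00] [-4.52062511e-01  3.55827070e-01  1.37733402e+00  2.70433814e-04
  1.40852218e+00 -2.02681927e+00]
```

View pics/w2.png

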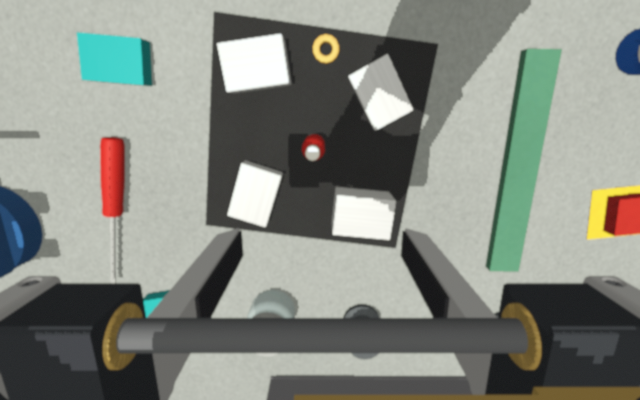

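The wrist view shows four white blocks on the mat, at about (254,62), (382,92), (254,193) and (364,214). I'll fit prisms of each thickness to the silhouettes in the wrist, scene and top views.

```bash
cat > fit.py <<'E'
from h import *
from scipy.optimize import minimize
S=8
def sil(C,x,y,a,dims,z0,shape,box):
    L,W,t=dims;c,s=np.cos(a),np.sin(a)
    P=np.array([[x+c*u-s*v,y+s*u+c*v,z] for u in(-L/2,L/2) for v in(-W/2,W/2) for z in(z0,z0+t)])
    q=(proj(C,P)-box[:2]+.5)*S
    m=np.zeros((box[3]*S,box[2]*S),np.uint8)
    hull=cv2.convexHull(q.astype(np.float32))
    cv2.fillPoly(m,[np.round(hull*16).astype(np.int32)],1,shift=4)
    return m
def fit(obs,x0,dims,z0):
    # obs: list of (C,mask crop float, box)
    ob=[(C,cv2.resize(m.astype(np.uint8),None,fx=S,fy=S,interpolation=cv2.INTER_NEAREST),b) for C,m,b in obs]
    def cost(p):
        r=0
        for C,m,b in ob:
            s=sil(C,*p,dims,z0,None,b);r+=1-(s&m).sum()/max(1,(s|m).sum())
        return r
    best=None
    sim=np.array([x0]+[[x0[0]+12*(k==0),x0[1]+12*(k==1),x0[2]+.2*(k==2)] for k in range(3)])
    r=minimize(cost,x0,method='Nelder-Mead',options=dict(initial_simplex=sim,xatol=.05,fatol=1e-4,maxiter=200))
    return r.x,r.fun
def comp(m,uv,pad=6):
    n,l,st,ce=cv2.connectedComponentsWithStats(m.astype(np.uint8),connectivity=4)
    k=l[int(uv[1]),int(uv[0])]; 
    if k==0: return None
    x,y,w,h,a=st[k];b=np.array([x-pad,y-pad,w+2*pad,h+2*pad])
    pm=np.pad((l==k),50);return pm[b[1]+50:b[1]+b[3]+50,b[0]+50:b[0]+b[2]+50],b,a
E
python3 - <<'E'
from fit import *
ims={'w2':load('w2')}
for n in('scene','top'): ims[n]=(cv2.imread(f'pics/{n}0.png')[:,:,::-1],cam(n))
seeds={'A':dict(w2=(364,214),scene=(260,203),top=(357,184),a=1.5,p=(591,-171)),
'B':dict(w2=(254,193),scene=(218,186),top=(397,190),a=-.3,p=(569,-308)),
'C':dict(w2=(375,75),scene=(291,174),top=(352,226),a=.5,p=(447,-151)),
'D':dict(w2=(254,62),scene=(250,150),top=(396,234),a=1.5,p=(418,-299))}
for k,d in seeds.items():
    obs=[];ar=[]
    for n,(i,C) in ims.items():
        m=(i.max(2)>85)&(i.max(2).astype(int)-i.min(2)<45)
        r=comp(m,d[n]);
        if r is None: print(k,n,'none');continue
        ar.append((n,r[2])); 
        if r[2]<8000: obs.append((C,r[0],r[1]))
    print(k,ar)
    for t in(12,22,32,42):
        best=min((fit(obs,[*d['p'],a],(70,50,t),3) for a in(d['a']-.7,d['a'],d['a']+.7)),key=lambda r:r[1])
        print('  ',t,best[0].round(3),round(best[1],4))
E
```

```text
A [('w2', np.int32(3064)), ('scene', np.int32(182708)), ('top', np.int32(359))]
   12 [ 595.05  -171.724    1.513] 0.4408
   22 [ 594.84  -171.683    1.483] 0.3249
   32 [ 593.789 -171.529    1.474] 0.2173
   42 [ 592.352 -171.05     1.473] 0.1205
B [('w2', np.int32(2630)), ('scene', np.int32(182708)), ('top', np.int32(343))]
   12 [ 5.71058e+02 -3.07456e+02 -3.20000e-01] 0.2387
   22 [ 5.70231e+02 -3.06693e+02 -3.08000e-01] 0.1329
   32 [ 5.69181e+02 -3.04781e+02 -3.05000e-01] 0.1059
   42 [ 5.68172e+02 -3.03457e+02 -3.12000e-01] 0.1829
C [('w2', np.int32(2967)), ('scene', np.int32(411)), ('top', np.int32(348))]
   12 [ 446.865 -152.561    0.486] 0.2411
   22 [ 447.448 -152.718    0.49 ] 0.2883
   32 [ 447.148 -152.659    0.483] 0.4155
   42 [ 447.084 -152.611    0.46 ] 0.5335
D [('w2', np.int32(3651)), ('scene', np.int32(182708)), ('top', np.int32(360))]
   12 [ 417.756 -299.817    1.694] 0.2937
   22 [ 418.059 -298.319    1.696] 0.2032
   32 [ 417.465 -296.937    1.713] 0.1286
   42 [ 418.41  -295.267    1.713] 0.1303
```

Run:
```python
from fit import *
C=cam('scene');i=cv2.imread('pics/scene0.png')[:,:,::-1];w,Cw=load('w2')
print(i[150,250],i[157,247],i[210,250],i[190,217],i[100,350])
for k,uv,uw,p in(('A',(260,203),(364,214),[592,-171,1.47]),('B',(218,186),(254,193),[570,-306,-.31]),('C',(291,174),(375,75),[447,-152,.49]),('D',(250,150),(254,62),[418,-298,1.7])):
    r=[]
    for th in(165,180):
        a=comp(i.min(2)>th,uv)
        if a is None or a[2]>3000: r.append((th,'bad'));continue
        b=comp((w.max(2)>85)&(w.max(2).astype(int)-w.min(2)<45),uw)
        r.append((th,a[2],[(t,)+tuple(fit([(C,a[0],a[1]),(Cw,b[0],b[1])],p,(70,50,t),3)[1:]) for t in(12,22,32,42)]))
    print(k,r)
a=i[125:235,190:310];b=w[0:250,200:430]
cv2.imwrite('pics/c2.png',np.hstack([cv2.resize(a,(436,400),interpolation=cv2.INTER_CUBIC),cv2.resize(b,(360,400),interpolation=cv2.INTER_CUBIC)])[:,:,::-1])
```

```text
[215 214 205] [135 134 127] [134 134 127] [217 216 207] [169 173 160]
A [(165, np.int32(408), [(12, np.float64(1.01379537142531)), (22, np.float64(0.8548735623137608)), (32, np.float64(0.6742582675795277)), (42, np.float64(0.5081418280568702))]), (180, np.int32(401), [(12, np.float64(1.0109407368173744)), (22, np.float64(0.8514591242139407)), (32, np.float64(0.6697975845234857)), (42, np.float64(0.515163575699596))])]
B [(165, np.int32(362), [(12, np.float64(0.5363004071590625)), (22, np.float64(0.4129429030639373)), (32, np.float64(0.4744829508739151)), (42, np.float64(0.5969567317650246))]), (180, np.int32(354), [(12, np.float64(0.5366079751123393)), (22, np.float64(0.4265200756661075)), (32, np.float64(0.48610552931974194)), (42, np.float64(0.6042309914959))])]
C [(165, np.int32(330), [(12, np.float64(0.24747912404262773)), (22, np.float64(0.306086186813499)), (32, np.float64(0.414109251967993)), (42, np.float64(0.48110483420588723))]), (180, np.int32(315), [(12, np.float64(0.2510509023309019)), (22, np.float64(0.32418836011177377)), (32, np.float64(0.43018010581357535)), (42, np.float64(0.5025152238469593))])]
D [(165, np.int32(299), [(12, np.float64(0.7708253541950087)), (22, np.float64(0.5953660459278693)), (32, np.float64(0.49175259576725483)), (42, np.float64(0.5354189337418741))]), (180, np.int32(284), [(12, np.float64(0.7396460843316273)), (22, np.float64(0.5816316894705543)), (32, np.float64(0.5097709266245067)), (42, np.float64(0.5608504382801608))])]
```

View pics/c2.png

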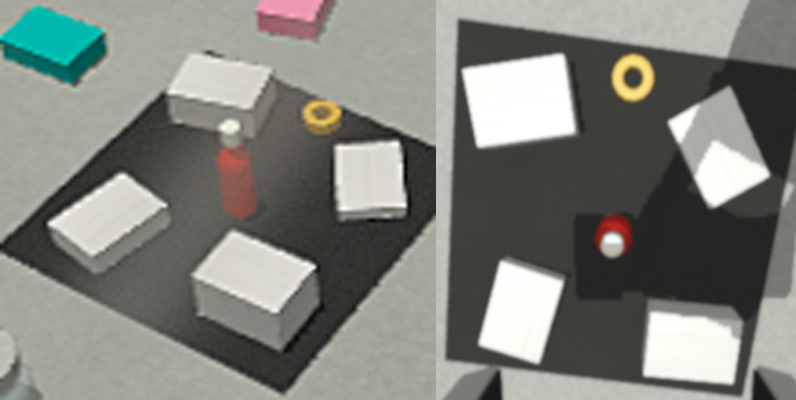

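The crops settle it: the front-right block is 42 mm, the back one 32 mm, the thin one 12 mm, and the left one (B) is 22 mm. I'll hover over B for a precise look.

>>> servo_tool(rows=[[0,0,-4.5,7.5,-21,-31,0],[0,0,-4.5,7.5,-21,-31,0],[0,0,-4.5,7.5,-21,-31,0],[0,0,-4.5,7.5,-21,-31,0],[0,0,0,0,0,0,0],[0,0,0,0,0,0,0]])

```text
clock: 3.7
eef_pos: [570.8, -305.6, 112.9]
eef_rot: [-3.141, 0.001, 2.833]
wrist_force: [0.1, -0.1, 1.1]
finger_gap: 94.0
finger_force: 0.0
```

Run:
```python
from fit import *
s=manip.read_state();print(s['clock'],s['eef_pos'],s['eef_rot'])
i,C=shoot('wrist','w3')
q=proj(C,[570,-306,25])[0];print('px',q)
for th in(85,120,150,190):
    m=(i.max(2)>th)&(i.max(2).astype(int)-i.min(2)<45)
    r=comp(m,q)
    if r is None: continue
    print(th,r[2],r[1],[x.round(3) if k==0 else round(x,4) for k,x in enumerate(fit([(C,r[0],r[1])],[570,-306,-.31],(70,50,22),3))])
```

```text
3.7 [ 570.75427863 -305.6390937   112.85718856] [-3.14142533e+00  1.24773563e-03  2.83338576e+00]
px [319.99826616 199.91915832]
85 5123 [285 149  74  97] [array([ 5.70624e+02, -3.05532e+02, -3.06000e-01]), np.float64(0.0437)]
120 4828 [285 150  73  95] [array([ 5.70726e+02, -3.05670e+02, -3.19000e-01]), np.float64(0.0253)]
150 4566 [286 153  71  92] [array([ 5.72742e+02, -3.06333e+02, -3.15000e-01]), np.float64(0.0666)]
```

View pics/w3.png

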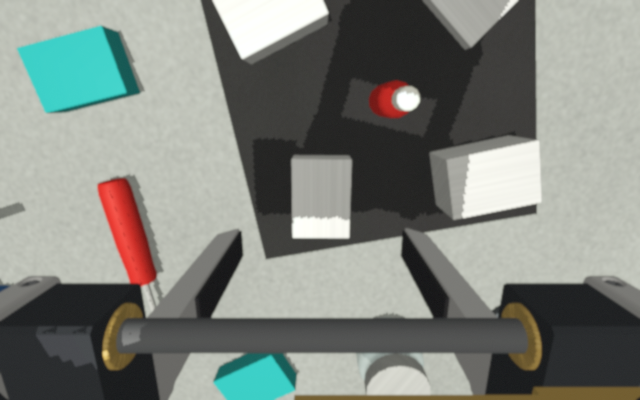

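The hover view confirms block B at (570.7, -305.6) with yaw -0.31, centred between the fingers. Now I'll descend and grip.

>>> servo_tool(rows=[[0,0,0,0,0,-45,0],[0,0,0,0,0,-40,0],[0,0,0,0,0,-15,0],[0,0,0,0,0,-7,0],[0,0,0,0,0,0,0],[0,0,0,0,0,0,1],[0,0,0,0,0,0,1],[0,0,0,0,0,0,1],[0,0,0,0,0,0,1],[0,0,0,0,0,0,1],[0,0,0,0,0,0,1]], grip_force=30)

```text
clock: 5.12
eef_pos: [570.2, -306.9, 4.5]
eef_rot: [3.142, 0.0, 2.83]
wrist_force: [-0.0, 0.6, 1.1]
finger_gap: 49.3
finger_force: 30.0
```

Gripped with a gap of 49.3 mm. I'll lift and move short of the pad for a fresh measurement.

>>> servo_tool(rows=[[0,0,0,0,0,25,1],[0,0,0,0,0,45,1],[0,0,0,0,0,55,1],[0,0,-7.3,3.8,46.5,0,1],[0,0,-7.3,3.8,46.5,0,1],[0,0,-7.3,3.8,46.5,0,1],[0,0,-7.3,3.8,46.5,0,1],[0,0,-7.3,3.8,46.5,0,1],[0,0,-7.3,3.8,46.5,0,1],[0,0,-7.3,3.8,46.5,0,1],[0,0,-7.3,3.8,46.5,0,1],[0,0,-7.2,3.8,46.5,0,1],[0,0,0,0,0,0,1],[0,0,0,0,0,0,1]])

```text
clock: 6.88
eef_pos: [604.2, 111.3, 129.1]
eef_rot: [-3.141, 0.0, 1.687]
wrist_force: [0.1, -0.7, -1.9]
finger_gap: 49.7
finger_force: 30.0
```

```bash
cat > pad.py <<'E'
from fit import *
def pad(i,C,dims=(50,70,20),z0=0):
    hsv=cv2.cvtColor(i,cv2.COLOR_RGB2HSV);h,s,v=[hsv[:,:,k].astype(int) for k in range(3)]
    m=((h<7)|(h>173))&(s>120)&(v>40)
    q=proj(C,[594,192,20])[0];r=comp(m,q);print('red',q.round(),None if r is None else (r[1],r[2]))
    if r is not None:
        print('  prism',fit([(C,r[0],r[1])],[594,192,.1137],dims,z0))
        b=max(blobs(m,200),key=len)
    m2=(h>18)&(h<32)&(s>120)&(v>50)
    return m2
E
python3 - <<'E'
from pad import *
s=manip.read_state();print(s['clock'],s['eef_pos'],s['eef_rot'],s['finger_gap'])
i,C=shoot('wrist','w4')
pad(i,C); pad(*load('w1'))
E
```

```text
6.875 [604.17964611 111.27608461 129.10372205] [-3.14094658e+00  2.16908701e-04  1.68679217e+00] 49.66234055586315
red [320. 103.] (array([287,  56,  70,  94], dtype=int32), np.int32(4574))
  prism (array([5.95261495e+02, 1.89669620e+02, 1.16693430e-01]), np.float64(0.09429105354999201))
red [239. 200.] (array([201, 171,  77,  58], dtype=int32), np.int32(2406))
  prism (array([5.95364915e+02, 1.91510614e+02, 1.28743866e-01]), np.float64(0.14497509620029647))
```

View pics/w4.png

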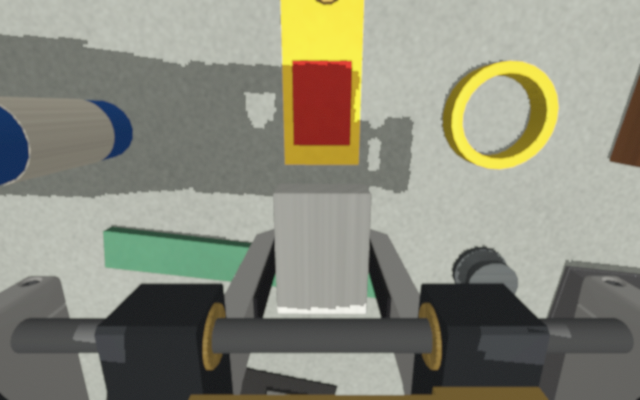

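The pad top spans about (293-352, 62-145), and the held block's top about (275-370, 192-313). I'll fit both with the same camera so calibration offsets cancel.

```bash
cat > pl.py <<'E'
from fit import *
def run(name,tip):
    i,C=load(name)
    hsv=cv2.cvtColor(i,cv2.COLOR_RGB2HSV);h,s,v=[hsv[:,:,k].astype(int) for k in range(3)]
    m=((h<7)|(h>173))&(s>120)&(v>40);q=proj(C,[595,191,20])[0];r=comp(m,q)
    c=np.argwhere(r[0])[:,::-1]+r[1][:2]
    print('pad top fit',fit([(C,r[0],r[1])],[595,191,.1137],(50,70,.1),20),r[2])
    m2=(h>18)&(h<32)&(s>120)&(v>50);b=max(blobs(m2[:, 200:420],500),key=len)+[200,0]
    w=back(C,b,0)[:,:2]; L=np.array([-.1137,.9935]);X=np.array([.9935,.1137])
    print('strip: own-x extents',(w@X).min(),(w@X).max(),'pad end along L',(w@L).min())
    if tip is not None:
        g=(i.max(2)>125)&(i.max(2).astype(int)-i.min(2)<30)
        sub=i[185:325,262:382].max(2);print(sub[::6,58],sub[60,::5],i[150:192:6,320].max(1))
E
python3 -c "
from pl import *
run('w4',129.1)"
```

```text
pad top fit (array([5.96625643e+02, 1.89843434e+02, 1.16136946e-01]), np.float64(0.09574836237795081)) 4574
strip: own-x extents 578.1349084408199 648.4083865090961 pad end along L 67.1328920171591
[122 123 163 162 162 163 162 162 163 162 162 162 161 161 162 161 161 161
 161 161 162 240 158  65] [118 119  58 163 166 165 165 163 163 165 162 160 160 163 162 160 159 162
 164 158 161 156  78 119] [187 185 184 119 121 120 123]
```

Run:
```python
from fit import *
i,C=load('w4')
g=(i.max(2)>140)&(i.max(2).astype(int)-i.min(2)<30);g[:188]=0;g[:,:268]=0;g[:,376:]=0
r=comp(g,(320,240));print(r[1],r[2])
tip=129.1
for z in(149.6,):
    x,f=fit([(C,r[0],r[1])],[604,111,.1137],(50,70,.1),z);print(x,f)
    d=x[:2]-[604.18,111.28];print('in-hand offset along L',d@[-.1137,.9935],'X',d@[.9935,.1137])
print(C[2])
```

```text
[262 182 120 142] 12492
[6.04725125e+02 1.12814527e+02 1.03737779e-01] 0.10294321724348143
in-hand offset along L 1.4625718267395886 X 0.7160575296490181
[595.72223373 189.51219959 308.52785971]
```

Run:
```python
from fit import *
i,C=load('w4');v=i.max(2).astype(float)
L=np.array([-.1137,.9935]);X=np.array([.9935,.1137]);o=np.array([604.18,111.28])
def edge(a,b,thr,n=60):  # subpixel crossing from a to b
    t=np.linspace(0,1,n*4);p=np.array(a)+np.outer(t,np.array(b)-np.array(a))
    s=cv2.remap(v.astype(np.float32),p[:,0].astype(np.float32)[None],p[:,1].astype(np.float32)[None],1)[0]
    k=np.argmax(np.abs(np.gradient(cv2.GaussianBlur(s[None],(0,0),3)[0])));return p[k]
top=np.array([edge((c,180),(c,205),0) for c in range(285,360,8)])
bot=np.array([edge((c,306),(c,325),0) for c in range(285,360,8)])
lf=np.array([edge((262,r),(290,r),0) for r in range(198,225,4)]);rt=np.array([edge((382,r),(355,r),0) for r in range(198,225,4)])
for n,e in(('top',top),('bot',bot),('lf',lf),('rt',rt)):
    P=back(C,e,149.6)[:,:2]-o;k=P@L if n in('top','bot') else P@X;print(n,e.mean(0).round(1),k.round(1))
```

```text
top [321.  192.8] [36.7 36.6 36.6 36.5 36.7 36.6 36.5 36.5 36.7 36.5]
bot [321.  317.7] [-36.1 -36.2 -36.1 -36.1 -36.1 -36.1 -36.1 -36.1 -36.1 -36. ]
lf [272.7 210. ] [-24.2 -24.3 -24.3 -24.4 -24.5 -24.5 -24.2]
rt [370.8 210. ] [25.8 25.9 25.5 25.6 25.7 25.8 25.9]
```

>>> servo_tool(rows=[[0,0,0,-4.5,40,-20,1],[0,0,0,-4.5,40,-35,1],[0,0,0,0,0,-35,1],[0,0,0,0,0,-12,1],[0,0,0,0,0,0,1],[0,0,0,0,0,0,1]])

```text
clock: 7.68
eef_pos: [596.3, 191.1, 29.1]
eef_rot: [3.139, -0.0, 1.685]
wrist_force: [0.3, 0.3, -2.2]
finger_gap: 49.7
finger_force: 30.0
```

Run:
```python
from h import *
s=manip.read_state();print(s['clock'],s['eef_pos'],s['eef_rot'],s['wrist_force'],s['finger_gap'])
i,C=shoot('wrist','w5')
x0,y0,x1,y1=230,120,410,260
im=cv2.resize(i[y0:y1,x0:x1],None,fx=4.2,fy=4.2,interpolation=cv2.INTER_CUBIC);cv2.imwrite('pics/w5c.png',im[:,:,::-1]);print(im.shape)
```

```text
7.675 [596.33991427 191.12287268  29.07829974] [ 3.13933895e+00 -2.77606571e-04  1.68470343e+00] [ 0.27563587  0.34994855 -2.22403689] 49.707274541359276
(588, 756, 3)
```

View pics/w5c.png

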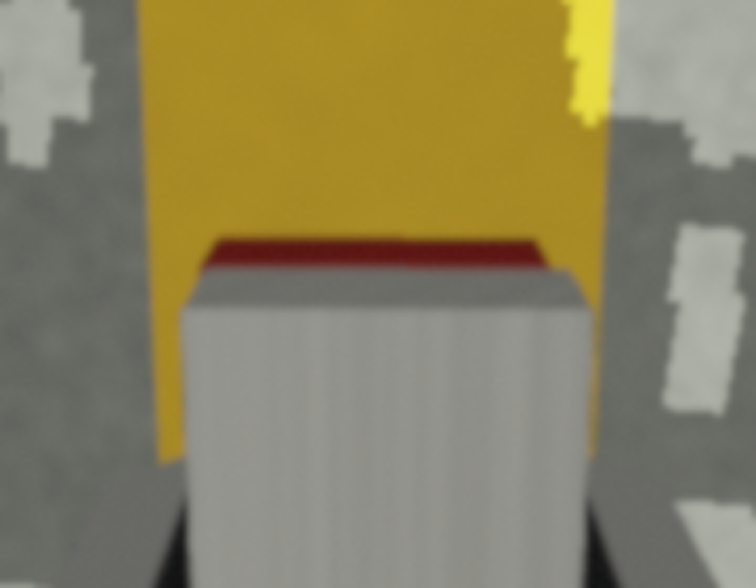

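The block sits just above the pad. In image pixels its near top edge is at row 193.1 and its bottom edge at row 183.8. The pad's base edge is at row 177.1, columns 282-358.

Run:
```python
from h import *
i,C=load('w5')
L=np.array([-.1137,.9935]);X=np.array([.9935,.1137]);o=np.array([596.34,191.12])
f=lambda u,v:(230+u/4.2-.5+.12,120+v/4.2-.5+.12)
for n,uv,z in[('blk top L',f(187,307),49.6),('blk top R',f(588,307),49.6),('blk bot L',f(203,268),27.6),('blk bot R',f(573,270),27.6),('pad base L',f(220,240),0),('pad base R',f(537,240),0),('strip endL',f(159,463),0),('strip edge R',f(597,440),0)]:
    P=back(C,uv,z)[0,:2]-o;print(n,'X %.1f L %.1f'%(P@X,P@L))
for p in(o,[595.5,191.1]): print(np.array(p)@X,np.array(p)@L)
# gradient-based vertical profile
v=i.astype(int);print(v[174:197,318].tolist())
```

```text
blk top L X -23.2 L 36.6
blk top R X 24.8 L 36.6
blk bot L X -24.1 L 36.3
blk bot R X 26.0 L 36.0
pad base L X -25.0 L 34.3
pad base R X 24.1 L 34.3
strip endL X -36.1 L -2.6
strip edge R X 34.8 L 1.3
614.194134 122.073862
613.3573200000001 122.14950000000002
[[167, 136, 35], [158, 124, 31], [136, 96, 27], [109, 59, 23], [94, 29, 18], [93, 24, 20], [95, 26, 22], [97, 28, 24], [102, 43, 39], [107, 70, 65], [109, 93, 87], [108, 104, 99], [108, 108, 102], [109, 109, 104], [109, 110, 104], [110, 110, 104], [109, 109, 104], [108, 108, 104], [114, 115, 109], [126, 126, 120], [138, 138, 131], [143, 143, 137], [144, 144, 138]]
```

>>> servo_tool(rows=[[0,0,0,-1.1,-1.8,0,1],[0,0,0,0,0,-4,1],[0,0,0,0,0,-2.5,1],[0,0,0,0,0,0,1],[0,0,0,0,0,0,1]])

```text
clock: 8.35
eef_pos: [594.2, 189.8, 21.5]
eef_rot: [-3.141, 0.0, 1.686]
wrist_force: [-3.4, -1.5, 4.8]
finger_gap: 49.7
finger_force: 30.0
```

>>> servo_tool(rows=[[0,0,0,0,0,0,0.3],[0,0,0,0,0,0,0],[0,0,0,0,0,0,0],[0,0,0,0,0,40,0],[0,0,0,0,-20,60,0],[0,0,0,0,-20,50,0],[0,0,0,0,0,0,0],[0,0,0,0,0,0,0]])

```text
clock: 9.35
eef_pos: [593.9, 150.1, 169.4]
eef_rot: [-3.141, 0.0, 1.685]
wrist_force: [0.8, 0.1, -0.2]
finger_gap: 94.0
finger_force: 0.0
```

Run:
```python
from h import *
s=manip.read_state();print(s['clock'],s['eef_pos'],s['eef_rot'],s['wrist_force'],s['finger_gap'])
i,C=shoot('wrist','w6');q=proj(C,[595.5,191.1,42])[0];print(q)
x0,y0=int(q[0])-75,int(q[1])-60
im=cv2.resize(i[y0:y0+130,x0:x0+150],None,fx=4,fy=4,interpolation=cv2.INTER_CUBIC)
sc,_=shoot('scene','s6');q=proj(cam('scene'),[595.5,191.1,30])[0].astype(int)
b=cv2.resize(sc[q[1]-26:q[1]+26,q[0]-20:q[0]+20],(200,260),interpolation=cv2.INTER_CUBIC)
im=np.hstack([im,np.vstack([b,np.zeros((260,200,3),np.uint8)])])
cv2.imwrite('pics/w6c.png',im[:,:,::-1]);print(im.shape,x0,y0)
```

```text
9.35 [593.94962795 150.12072892 169.43026767] [-3.14068607e+00  6.00895438e-06  1.68548480e+00] [ 0.82880632  0.09311951 -0.1565808 ] 94.02041989105382
[327.58947274 148.30143942]
(520, 800, 3) 252 88
```

View pics/w6c.png

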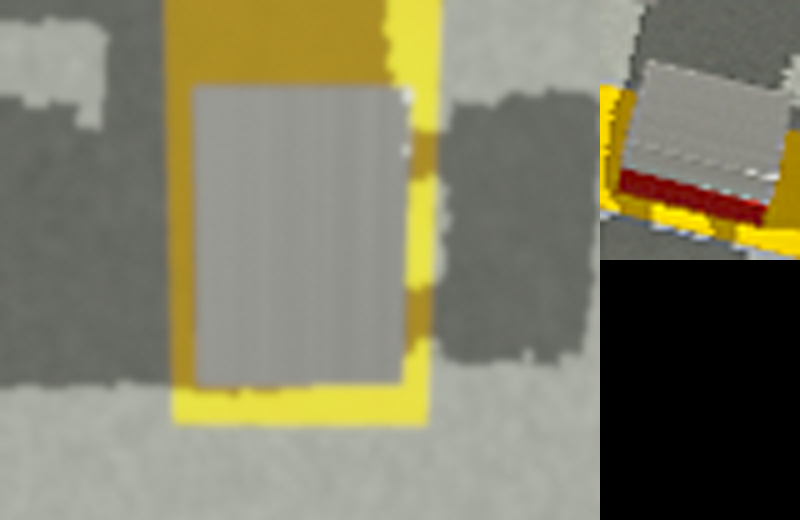

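The block is seated on the pad with its crop corners at (192,86), (412,88), (403,385) and (196,386). I'll check its offset from the strip numerically.

Run:
```python
from h import *
i,C=load('w6')
L=np.array([-.1137,.9935]);X=np.array([.9935,.1137]);c=np.array([595.55,191.03])
f=lambda u,v:(252+u/4-.38,88+v/4-.38)
for n,uv,z in[('TL',(192,86),42),('TR',(412,88),42),('BR',(403,385),42),('BL',(196,386),42),('sBL',(173,425),0),('sBR',(428,425),0),('sL',(164,60),0),('sR',(441,60),0)]:
    P=back(C,f(*uv),z)[0,:2]-c;print(n,'X %.1f L %.1f'%(P@X,P@L))
print(i[150,290:312].tolist()); print(i[178:194,318].tolist())
# bar
hsv=cv2.cvtColor(i,cv2.COLOR_RGB2HSV);
for nm in('w1','w2','w4','w6'):
    j,D=load(nm);h=cv2.cvtColor(j,cv2.COLOR_RGB2HSV).astype(int);m=(h[:,:,0]>55)&(h[:,:,0]<85)&(h[:,:,1]>70)&(h[:,:,2]>40);m[:,560:]=0
    for b in blobs(m,500): print(nm,b.min(0),b.max(0),cv2.minAreaRect(back(D,b,14)[:,:2].astype(np.float32)))
```

```text
TL X -25.6 L 35.4
TR X 24.2 L 35.1
BR X 24.1 L -34.0
BL X -25.8 L -34.4
sBL X -35.1 L -55.4
sBR X 35.3 L -55.3
sL X -35.5 L 41.5
sR X 35.6 L 41.6
[[102, 104, 98], [102, 105, 98], [105, 107, 98], [121, 113, 89], [148, 128, 69], [164, 136, 47], [171, 141, 40], [171, 141, 36], [170, 140, 39], [164, 137, 54], [154, 137, 94], [150, 145, 129], [151, 150, 143], [153, 153, 147], [153, 153, 147], [152, 152, 146], [152, 152, 146], [151, 152, 146], [151, 152, 146], [152, 153, 147], [152, 152, 146], [151, 151, 145]]
[[151, 152, 145], [151, 152, 145], [151, 151, 145], [150, 151, 144], [151, 151, 144], [154, 150, 138], [161, 148, 115], [180, 161, 79], [206, 192, 58], [225, 215, 63], [232, 223, 67], [233, 224, 69], [233, 225, 69], [233, 225, 69], [230, 223, 74], [222, 216, 98]]
w1 [52 16] [132 262] ((538.4662475585938, 32.94868469238281), (45.50587844848633, 276.1036071777344), 89.41797637939453)
w2 [487  49] [559 270] ((537.9093017578125, 25.826295852661133), (43.38397979736328, 276.7200012207031), 89.5271224975586)
w4 [104 228] [249 280] ((470.3531494140625, 32.65658187866211), (42.87935256958008, 139.97891235351562), 89.41057586669922)
w6 [224 259] [383 307] ((587.3682861328125, 31.839679718017578), (43.43437576293945, 180.19610595703125), 89.52819061279297)
w6 [139 248] [197 284] ((432.8963623046875, 33.41773223876953), (43.39744567871094, 64.80595397949219), 89.23762512207031)
```

The block is flush to within about 0.7 mm. Now the bar: I'll fit it in two views, then move over it.

>>> servo_tool(rows=[[0,0,9.2,-6.2,-13.3,5.6,0],[0,0,9.2,-6.2,-13.3,5.6,0],[0,0,9.2,-6.2,-13.3,5.6,0],[0,0,9.2,-6.2,-13.3,5.6,0],[0,0,9.2,-6.2,-13.3,5.6,0],[0,0,9.2,-6.2,-13.3,5.6,0],[0,0,9.2,-6.2,-13.3,5.6,0],[0,0,9.2,-6.2,-13.3,5.6,0],[0,0,9.2,-6.2,-13.3,5.6,0],[0,0,0,0,0,0,0],[0,0,0,0,0,0,0]])

```text
clock: 10.82
eef_pos: [538.4, 30.9, 219.8]
eef_rot: [3.142, -0.001, 3.127]
wrist_force: [-0.4, 0.2, 0.4]
finger_gap: 93.9
finger_force: 0.0
```

Run:
```python
from fit import *
s=manip.read_state();print(s['clock'],s['eef_pos'],s['eef_rot'])
shoot('wrist','w7')
for nm in('w1','w2','w7'):
    j,D=load(nm);h=cv2.cvtColor(j,cv2.COLOR_RGB2HSV).astype(int);m=(h[:,:,0]>55)&(h[:,:,0]<88)&(h[:,:,1]>60)&(h[:,:,2]>30);m[:,565:]=0
    if nm=='w7':
        b=max(blobs(m,500),key=len);P=back(D,b,14)[:,:2];print(b.min(0),b.max(0))
        for x0 in range(410,590,30):
            k=(P[:,0]>x0)&(P[:,0]<x0+30)
            y=P[k,1];print(x0+15,y[y<29].mean().round(1),y[y>29].mean().round(1))
        print('near end x',P[:,0].min())
    else:
        b=max(blobs(m,500),key=len);r=comp(m,b.mean(0));print(nm,r[2],fit([(D,r[0],r[1])],[538,29.5,-.009],(280,40,14),0))
```

```text
10.825 [538.42251642  30.89158326 219.81329275] [ 3.14150368e+00 -1.22542656e-03  3.12730555e+00]
w1 10091 (array([ 5.39050997e+02,  2.89015191e+01, -1.31925808e-02]), np.float64(0.06729172262997207))
w2 7842 (array([ 5.38821939e+02,  2.85066586e+01, -1.44599312e-02]), np.float64(0.091525135285353))
[301  47] [336 277]
425 11.4 49.0
455 11.1 49.0
485 10.8 48.2
515 10.5 47.7
545 10.4 47.7
575 10.3 47.6
near end x 399.1746378759732
```

>>> servo_tool(rows=[[0,0,0,0.6,-1.9,-55,0],[0,0,0,0,0,-55,0],[0,0,0,0,0,-55,0],[0,0,0,0,0,-35,0],[0,0,0,0,0,-12,0],[0,0,0,0,0,-5,0],[0,0,0,0,0,0,0],[0,0,0,0,0,0,1],[0,0,0,0,0,0,1],[0,0,0,0,0,0,1],[0,0,0,0,0,0,1],[0,0,0,0,0,0,1],[0,0,0,0,0,0,1]], grip_force=50)

```text
clock: 12.5
eef_pos: [539.1, 28.5, 3.6]
eef_rot: [-3.142, -0.0, 3.131]
wrist_force: [-0.6, -0.1, 0.5]
finger_gap: 39.5
finger_force: 50.0
```

>>> servo_tool(rows=[[0,0,0,0,0,25,1],[0,0,0,0,0,50,1],[0,0,0,0,0,55,1],[0,0,0,0,0,55,1],[0,0,-9.2,5,29.1,0,1],[0,0,-9.2,5,29.1,0,1],[0,0,-9.2,5,29.1,0,1],[0,0,-9.2,5,29.1,0,1],[0,0,-9.2,5,29.1,0,1],[0,0,-9.2,5,29.1,0,1],[0,0,-9.2,5,29.1,0,1],[0,0,-9.2,5,29.1,0,1],[0,0,-9.2,5,29.1,0,1],[0,0,0,0,0,0,1],[0,0,0,0,0,0,1]])

```text
clock: 14.38
eef_pos: [583.8, 289.9, 188.0]
eef_rot: [-3.14, 0.001, 1.687]
wrist_force: [-0.1, 0.6, -4.4]
finger_gap: 39.4
finger_force: 50.0
```

Run:
```python
from h import *
s=manip.read_state();print(s['clock'],s['eef_pos'],np.degrees(s['eef_rot']),s['finger_gap'],s['wrist_force'],s['moment'])
```

```text
14.375 [583.77886327 289.88501159 187.96830719] [-1.79927898e+02  3.17050087e-02  9.66806538e+01] 39.43705290980282 [-0.11712453  0.57154867 -4.39665975] [-0.07924704  0.0472828  -0.03799424]
```

>>> servo_tool(rows=[[0,0,-0.2,-0.3,0.5,-45,1],[0,0,0,0,0,-50,1],[0,0,0,0,0,-30,1],[0,0,0,0,0,-12,1],[0,0,0,0,0,-4,1],[0,0,0,0,0,0,1],[0,0,0,0,0,0,1]])

```text
clock: 15.25
eef_pos: [584.3, 291.0, 48.9]
eef_rot: [3.14, -0.001, 1.682]
wrist_force: [-0.8, 0.0, -3.5]
finger_gap: 39.6
finger_force: 50.0
```

>>> servo_tool(rows=[[0,0,0,0,0,-1.5,1],[0,0,0,0,0,-1,1],[0,0,0,0,0,0,1],[0,0,0,0,0,0,1]])

```text
clock: 15.75
eef_pos: [583.8, 290.9, 45.6]
eef_rot: [3.141, -0.0, 1.682]
wrist_force: [-3.4, -2.3, 4.2]
finger_gap: 39.0
finger_force: 50.0
```

Contact at the expected height. Release, retreat and look.

>>> servo_tool(rows=[[0,0,0,0,0,0,0.4],[0,0,0,0,0,0,0],[0,0,0,0,0,0,0],[0,0,0,0,0,0,0],[0,0,0,0,0,30,0],[0,0,0,0,0,55,0],[0,0,0,0,0,55,0],[0,0,0,0,-40,50,0],[0,0,0,0,-60,0,0],[0,0,0,0,-60,0,0],[0,0,0,0,0,0,0],[0,0,0,0,0,0,0]])

```text
clock: 17.25
eef_pos: [583.8, 132.2, 234.0]
eef_rot: [3.141, -0.0, 1.682]
wrist_force: [-0.3, -0.0, 0.5]
finger_gap: 93.8
finger_force: 0.0
```

Run:
```python
from fit import *
s=manip.read_state();print(s['clock'],s['eef_pos'],s['wrist_force'],s['finger_gap'])
i,C=shoot('wrist','w8');j,D=shoot('scene','s8')
for n,(a,E) in dict(w8=(i,C),s8=(j,D)).items():
    h=cv2.cvtColor(a,cv2.COLOR_RGB2HSV).astype(int);m=(h[:,:,0]>55)&(h[:,:,0]<88)&(h[:,:,1]>60)&(h[:,:,2]>30)
    b=max(blobs(m[:, :520],300),key=len);r=cv2.minAreaRect(back(E,b,56)[:,:2].astype(np.float32));print(n,b.min(0),b.max(0),r)
L=np.array([-.1137,.9935]);X=np.array([.9935,.1137])
a=cv2.resize(i,(480,300));b=cv2.resize(j[215:325,355:520],(480,320),interpolation=cv2.INTER_CUBIC)
cv2.imwrite('pics/f.png',np.vstack([a[:270],b])[:,:,::-1])
```

```text
17.25 [583.81192323 132.15425889 234.04097054] [-0.32846165 -0.01229484  0.51770712] 93.83101789201136
w8 [321   0] [358 160] ((591.3750610351562, 233.3529510498047), (37.338226318359375, 156.54676818847656), 6.436517715454102)
s8 [380 235] [506 281] ((589.6843872070312, 293.15899658203125), (48.63966751098633, 278.15911865234375), 6.378970623016357)
```

View pics/f.png

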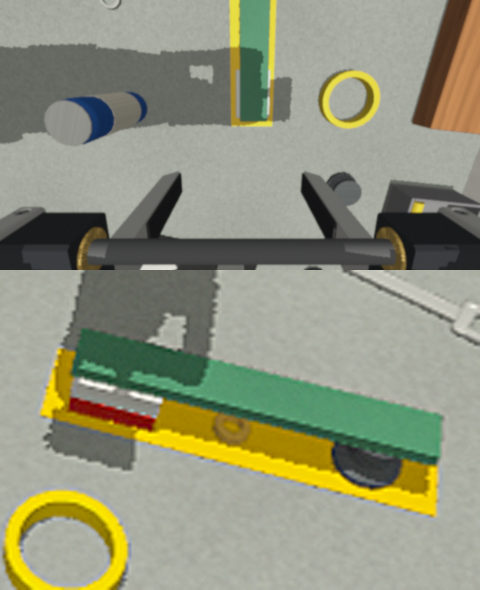

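The bar lies level on the block and stand. I'll check its centring along the strip more precisely.

Run:
```python
from h import *
i,C=load('w8');L=np.array([-.1137,.9935]);X=np.array([.9935,.1137])
for w in(82.1,85,86.3):
    P=np.r_[X*613.7+L*w,56];print(w,proj(C,P)[0].round(1))
print(i[148:172,336].tolist())
j,D=load('s8')
for w in(82.1,222.1+140): 
  for z in(42,56): print(w,z,proj(D,np.r_[X*(613.7+20)+L*w,z])[0].round(1),proj(D,np.r_[X*(613.7-20)+L*w,z])[0].round(1))
x0,y0=365,225
im=cv2.resize(j[y0:y0+70,x0:x0+155],None,fx=5,fy=5,interpolation=cv2.INTER_CUBIC)
for d,col in((0,(255,0,255)),(4,(255,255,255))):
  q=np.array([proj(D,np.r_[X*(613.9+u)+L*(222.1+d+v),56])[0] for u,v in((20,140),(20,-140),(-20,-140),(-20,140))])
  cv2.polylines(im,[((q-[x0,y0]+.5)*5).round().astype(np.int32)],True,col,1)
k=cv2.resize(i[120:175,290:390],(775,426),interpolation=cv2.INTER_CUBIC)[:240]
k=cv2.resize(i[135:170,285:395],(775,247),interpolation=cv2.INTER_CUBIC)
cv2.imwrite('pics/f2.png',np.vstack([im,k])[:,:,::-1])
```

```text
82.1 [337.7 163.8]
85 [337.7 161.2]
86.3 [337.7 160. ]
[[56, 94, 72], [57, 93, 70], [57, 93, 71], [54, 91, 69], [55, 93, 69], [54, 91, 69], [54, 91, 69], [56, 92, 69], [57, 93, 71], [55, 93, 69], [55, 92, 70], [57, 93, 70], [64, 94, 68], [95, 100, 60], [134, 117, 48], [161, 136, 42], [181, 160, 43], [206, 194, 54], [224, 217, 68], [225, 219, 93], [211, 206, 127], [186, 185, 152], [170, 172, 160], [167, 170, 160]]
82.1 42 [377.6 250.7] [381.2 237.4]
82.1 56 [378.2 247.1] [381.8 233.8]
362.1 42 [503.2 282.1] [503.8 267.3]
362.1 56 [505.2 278.7] [505.8 263.8]
```

View pics/f2.png

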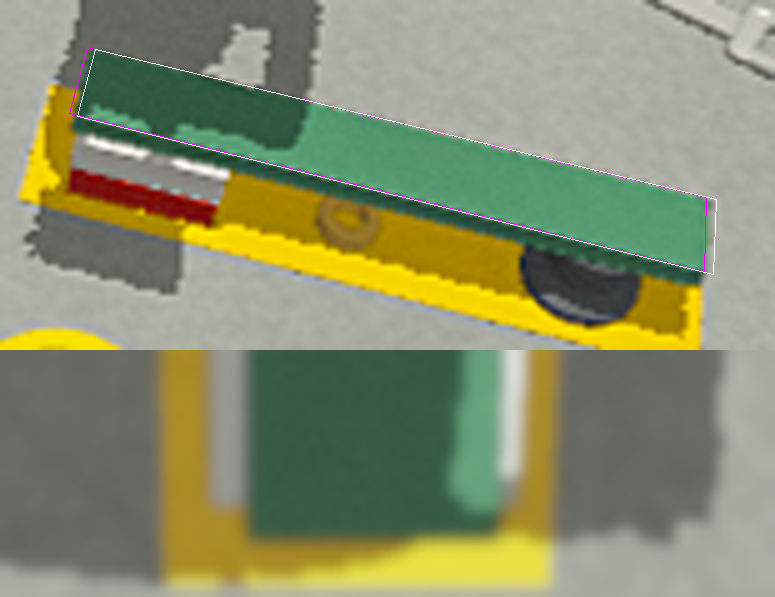

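The scene view puts the bar about 1 mm off centre along the strip; the wrist view suggests up to 3 mm. Both are close enough to accept, and nothing else has moved, so I'm handing in.

```bash
python3 -c "
from cell import manip
print(manip.sign_off())"
```

```text
the job is handed in; nothing more can be done
None
```

The job is handed in: the 22 mm block is flush on the red pad to within about 1 mm, and the green bar rests level on it and the 42 mm stand, about 1–3 mm off centre along the strip.

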